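# Free the rock mount from the left-hand screw press

### The job

The rock mount is clamped in the grey screw press by a red knob with a LEFT-HAND thread: unscrew the knob clockwise (seen from above) until it comes up against its stop, and never tighten it. Then take the mount by its blue tab, raise it just enough to clear the lip round its pocket without jamming it up against the press foot, draw it out of the open front of the press, and set it down flat on the grey bed of the yellow tray, pressing it down there with about 12 N for half a second to bed it before you let go. Be gentle with the mount throughout, leave the knob unscrewed, and leave the other things on the bench alone.

Things in the scene. Friction and masses are not known exactly. Their poses are not given: they have to be found in the camera images.
- press: Fixed grey press; origin on the bench under the vertical screw axis, x to its rear (front is -x), z up. Base 160 (x -113 to 47) x 130 x 12 mm. On it a pocket, floor at z 12 mm, 135 (x -102.5 to 32.5) x 48 mm inside, with a lip 4.5 mm high, 6 mm thick all round. Posts at y +-46 mm carry a cross bar 26 (x) x 112 (y) mm, z 48 to 64 mm; knob above it, foot below.
- knob (a joint): Turn of the red knob (rad) about the vertical screw axis; grows CLOCKWISE seen from above, which loosens (left-hand thread). At the start 0 to 0.4 (tight); stop at 2.9. Stiff to turn, 0.12 N m; stays where left. Knob, screw and foot rise 2.8 mm per rad, so a hand turning it must rise with it.
- knob_grip (a point): On the knob's axis at the height to grip, 96 mm above the bench when the knob reads 0, rising with it. The grip is an upright bar 44 mm long (point x) x 14 mm thick (point y) whose top is 10 mm above this point; a 40 mm disc under it has its top 20 mm below this point. Turns with the knob; z up.
- foot: Black round foot under the screw, 22 mm across, 6 mm thick; origin at the centre of its underside. Sprung (6 N per mm): it presses on the rock with up to 9 N at the start and leaves it once the knob has risen 1.5 mm. At the knob's stop it hangs 6.6 mm above the seated rock, only 2.1 mm more than the lip's height.
- mount: Loose rock mount, 0.13-0.22 kg: aluminium plate 130 (x) x 44 x 6 mm, origin at the centre of its underside. Fragile dark rock disc, 32 mm across, 6 mm high, on it at x 35 mm; upright blue tab at x -58 mm, 10 (x) x 36 (y) mm, top 69 mm above the underside. Seated: axes as the press, origin at (-35, 0, 12) mm in its frame. Spoilt by over 20 N on the foot, 35 N on the press, 35 N on the tray.
- mount_tab (a point): Centre of the blue tab at the height to grip, 53 mm above the mount's underside and 16 mm below the tab's top (mount frame -58, 0, 53 mm); axes as the mount.
- tray: Fixed yellow tray 200 (x) x 124 (y) mm, rim 18 mm high and 3 mm thick; origin at the centre of its underside. All its inside is a flat, hard, grey bed plate, locked at a height that differs each time: its top is somewhere between 4 and 13 mm above the origin, so find it by feel. Pressing, the force builds at roughly 5 to 20 N per mm of overtravel.
- jar: Bystander: small jar, 28 mm across, 40 mm tall, on the bench behind the tray (its +x end); origin at the underside.
- dish_a: Bystander: clear sample dish of rock chips, 60 mm across, 14 mm high; origin at the underside.
- dish_b: Bystander: clear sample dish of rock chips, 84 mm across, 14 mm high; origin at the underside.
- tweezers: Bystander: dark steel tweezers lying on the bench, 145 mm long along x, 5 mm high.
- scoop: Bystander: sample spoon lying on the bench, 140 mm long along x.
- oil_bottle: Bystander: amber bottle, 36 mm across, 75 mm tall; origin at the underside.
- brush: Bystander: brush lying on the bench, 150 mm long along x.

How it is judged:
By the outcome, as a careful person would: the job done as asked, in the order asked, and still so for the second after the job is handed in, with the robot touching nothing.
It also fails if it takes over 72 s, if anything falls off the work surface, if the arm or the gripper's body presses on something with over 40 N, if the wrist force passes 120 N, or if a joint passes its speed limit or range.

### The arm

A 7-joint arm with a two-finger parallel gripper is mounted at the origin on the work surface. World frame = base frame: x ahead of the robot, y to its left, z up, the work surface at z = 0. Lengths are in mm, angles in rad, forces in N, time in s.
With the tool pointing down it reaches from about 400 to 875 mm from the base axis. Payload 4.4 kg.
Tool frame: the origin (TCP) lies midway between the tips of the shut fingers; the grasp point (between the pads) lies ctrl.grip_depth behind it (ctrl.grip_depth is the distance from the TCP to the grasp point, in mm); z points along the fingers, y is the line along which they close (so a half turn about z gives the same grasp; the last joint's range is limited). The gripper opens to 85 mm and grips with 20 to 120 N. Pads are 22 mm wide; open, the fingers measure 114 mm over their backs; the gripper's body (76 mm by 85 mm) begins 54 mm behind the grasp point. The pads swing forward as they close: fully open they stand 13 mm farther back than shut.
Start: joints at [1.221, 0.628, 0.038, 1.517, -0.027, 0.996, -0.02], TCP at [182.031, -624.005, 231.313] pointing down, gripper open.
Joint ranges: [-3.06, 3.06], [-0.37, 2.12], [-1.25, 1.32], [0.18, 2.47], [-1.1, 4.24], [0.23, 1.98], [-2.94, 2.94]. Speed limits (rad/s): [2.57, 2.57, 3.14, 3.14, 3.14, 3.14, 3.14].

### API

Orientations are given as [roll, pitch, yaw] about the fixed x, y, z axes, in that order (R = Rz(yaw) Ry(pitch) Rx(roll)).
In Python, from cell import ctrl gives the robot as it stands.
- The arm moves only by the tool carry_out, never from a script. Its argument "deltas" is one flat list of numbers, 7 for each row, row after row: the turn, a rotation vector about the tool's x, y, z in degrees, then the shift along the tool's x, y, z in m, then the closure, from -1 (fully open) to 1 (shut). In form: [wx, wy, wz, dx, dy, dz, claw, wx, wy, wz, dx, dy, dz, claw, ...]. A call has 1 to 12 rows; each row shifts and turns the commanded pose from where the row before left it, along the tool's axes as they then stand; what a row does not reach is not made up. A row lasts 1/8 s, in which the tool goes at most 62.5 mm and 10.7 degrees, less where a joint would pass 70% of its speed; a pose out of reach is approached as far as the arm can. A call with a gripper value outside its range is refused whole. The fingers move at their own pace and stop on an object; the grip force is fixed at half the most. Time passes only in rows, so rows that do not move let the fingers close. It gives the time, the measured TCP pose, the force, the opening and the grip force at its end, in the units of the state.
- ctrl.read_state(): the state, without advancing time (a new reading comes with each control period).
- ctrl.get_image(name): name is "scene" or "top" or "wrist"; returns the picture (400x640x3 uint8, red, green, blue); there is no depth.
- ctrl.calibration(name): a dict with "mtx" (3x3 intrinsics, pixels), "R" (3x3) and "t" (3): a world point X has camera coordinates R X + t. Camera axes: x right, y down, z forward; pixel columns grow to the right and rows downward; lengths in mm; the calibration is good to about 2 mm. A picture is of the moment at which its call begins: read the wrist's pose just before it. calibration takes no time and is no camera call; for the wrist camera it gives the pose at the moment of the call.
- ctrl.finish_job(): hands the job in; it is judged then, once.
The state is a dict: "clock": time; "qpos": joint angles; "qd": joint speeds; "tau": joint torques, N m; "eef_pos": TCP position; "tool_rot": TCP orientation; "force": force on the tool from outside, world axes, zero at the start; "torque": the same for the moment, N m; "width": finger opening in mm; "gripper_force": force on a finger pad.
Only numpy, scipy, OpenCV 4.12 (cv2) and the standard library are available. Lean on these libraries where they do the work, as an engineer would, in place of code of your own. Each camera call takes 0.05 s, during which the arm holds its last target. There are 200 camera calls.

## Working session

There is one attempt and no reset: what is moved stays moved. The work goes in short steps, Python scripts to look and compute and a tool call to move; the robot and the scene stay as the last step left them, time stands still between calls to the robot, and variables do not carry over. Pictures are saved under pics/ and viewed, at most 10 in all, crops included, and the job is handed in when it is done.

Besides the shell and the picture viewer there is one more tool, called as a command line: name --argument value ..., lists and objects as JSON in quotes. carry_out: Moves the arm, as the interface text tells. Its arguments: {"type":"object","properties":{"deltas":{"type":"array"}},"required":["deltas"]}

```bash
mkdir -p pics
python3 - <<'E'
from cell import ctrl
import cv2,json
s=ctrl.read_state();print(s['clock'],s['eef_pos'],s['tool_rot'],s['width'],s['force'],ctrl.grip_depth)
for n in('scene','top'):
    im=ctrl.get_image(n);cv2.imwrite(f'pics/{n}0.png',im[:,:,::-1])
    c=ctrl.calibration(n);print(n,c)
E
```

```text
0.0 [ 181.8300054  -623.39227696  230.38947482] [-3.13967710e+00  1.06013213e-05  2.83713085e-01] 85.27885158598173 [ 0.96720532  0.04069071 -0.85357383] 18.700000000000003
scene {'mtx': array([[437.66768002,   0.        , 321.26981931],
       [  0.        , 437.66768002, 202.27059424],
       [  0.        ,   0.        ,   1.        ]]), 'R': array([[-0.36268324,  0.93190941, -0.0023901 ],
       [ 0.80548838,  0.31219045, -0.50371181],
       [-0.46866761, -0.18461303, -0.86386845]]), 't': array([ 165.90613816, -414.38511552, 1709.05824383])}
top {'mtx': array([[517.42242264,   0.        , 319.89769364],
       [  0.        , 517.42242264, 189.15637596],
       [  0.        ,   0.        ,   1.        ]]), 'R': array([[ 8.58660196e-04, -9.99933183e-01, -1.15278705e-02],
       [-9.82769886e-01,  1.28690339e-03, -1.84828828e-01],
       [ 1.84831313e-01,  1.14879491e-02, -9.82703115e-01]]), 't': array([  33.57444484,  579.02470694, 1365.83737378])}
```

View pics/scene0.png

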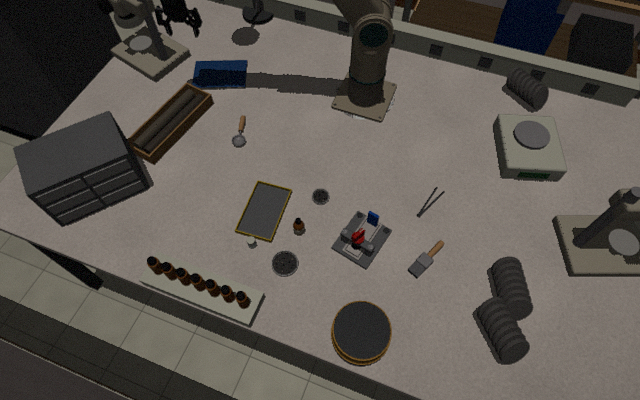

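View pics/top0.png

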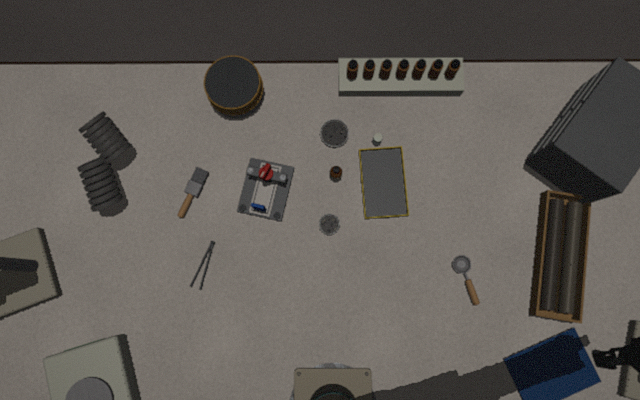

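Scene view: press around (362,238), tray (264,211). Top view: press around (266,189), tray (384,183), red knob (266,171), blue tab (259,207). I'll enlarge both.

Run:
```python
import cv2,numpy as np
a=cv2.imread('pics/top0.png')[145:235,230:420]
b=cv2.imread('pics/scene0.png')[175:275,230:400]
a=cv2.resize(a,None,fx=4,fy=4,interpolation=cv2.INTER_CUBIC);b=cv2.resize(b,None,fx=4,fy=4,interpolation=cv2.INTER_CUBIC)
cv2.imwrite('pics/topc.png',cv2.convertScaleAbs(a,alpha=1.5));cv2.imwrite('pics/scenec.png',cv2.convertScaleAbs(b,alpha=1.5))
```

```text
(no output)
```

View pics/topc.png

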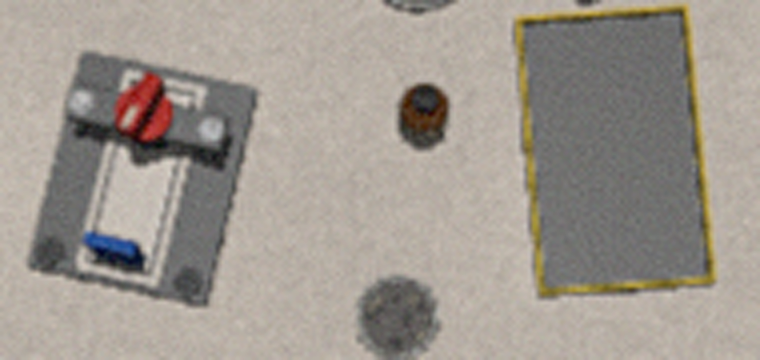

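View pics/scenec.png

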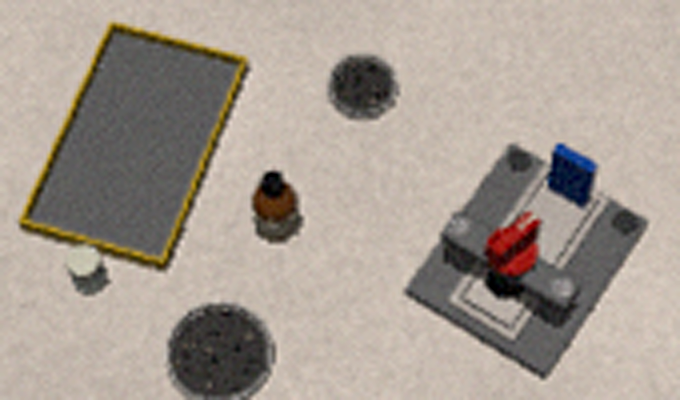

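Crops: press base corners top-crop (82,52),(257,90),(207,305),(30,268); tray rim (517,20),(688,8),(714,283),(540,297); knob bar runs (128,130)-(155,75). In the scene crop, press (545,378),(407,293),(513,145),(648,220), tray (165,268),(22,226),(112,24),(247,62).

```bash
cat > h.py <<'E'
from cell import ctrl
import numpy as np,cv2
from scipy.optimize import least_squares
from scipy.spatial.transform import Rotation as Ro
def proj(c,X):
    p=(np.asarray(c['R'])@np.atleast_2d(X).T).T+c['t']; q=(c['mtx']@p.T).T; return q[:,:2]/q[:,2:]
def fit(obs,x0,free_z=True):
    # obs: list of (calib, local pts, pixels); planar pose x,y,z,yaw
    def f(v):
        R=Ro.from_euler('z',v[3]).as_matrix(); z=v[2] if free_z else 0
        return np.concatenate([(proj(c,np.array(P)@R.T+[v[0],v[1],z])-U).ravel() for c,P,U in obs])
    r=least_squares(f,x0,loss='soft_l1'); return r.x,f(r.x).reshape(-1,2)
def tri(cs,us):
    f=lambda X:np.concatenate([proj(c,X)[0]-u for c,u in zip(cs,us)])
    r=least_squares(f,[650,0,50]); return r.x,r.fun
E
python3 - <<'E'
from h import *
np.set_printoptions(precision=3,suppress=True)
ct,cs=ctrl.calibration('top'),ctrl.calibration('scene')
T=lambda l:np.array(l)/4+[230-.375,145-.375]
S=lambda l:np.array(l)/4+[230-.375,175-.375]
P=[(47,65,12),(47,-65,12),(-113,-65,12),(-113,65,12)]
for fz in(True,False):
  print('press',*fit([(ct,P,T([(82,52),(257,90),(207,305),(30,268)])),(cs,P,S([(545,378),(407,293),(513,145),(648,220)]))],[600,100,0,0],fz))
Q=[(100,62,18),(100,-62,18),(-100,-62,18),(-100,62,18)]
for fz in(True,False):
  print('tray',*fit([(ct,Q,T([(517,20),(688,8),(714,283),(540,297)])),(cs,Q,S([(165,268),(22,226),(112,24),(247,62)]))],[600,-200,0,0],fz))
# tab top ends: top & scene
print(tri([ct,cs],[T([(88,236)])[0],S([(597,160)])[0]]))
print(tri([ct,cs],[T([(140,247)])[0],S([(556,146)])[0]]))
print(ctrl.read_state()['eef_pos'],ctrl.calibration('wrist'))
E
```

```text
press [620.945 181.825  -7.489  -0.214] [[-0.12   0.123]
 [ 0.124 -0.121]
 [ 0.001  0.362]
 [-0.545 -0.067]
 [ 0.502 -0.003]
 [-0.587 -0.152]
 [-0.794 -0.17 ]
 [ 0.032  0.506]]
press [621.368 181.51   -7.124  -0.215] [[-0.361 -0.678]
 [ 0.088 -0.836]
 [-0.157 -0.105]
 [-0.915 -0.628]
 [ 0.548 -0.82 ]
 [-0.691 -1.082]
 [-0.73  -1.202]
 [ 0.24  -0.43 ]]
tray [ 607.392 -145.323  -10.079    0.07 ] [[-0.497  0.122]
 [-0.216  0.12 ]
 [ 0.271  0.239]
 [-0.358 -0.174]
 [-0.197 -0.268]
 [-0.636 -0.149]
 [-0.277  0.414]
 [ 0.107 -0.01 ]]
tray [ 607.412 -143.663    0.       0.07 ] [[-0.877 -0.789]
 [-0.31  -0.83 ]
 [ 0.256 -0.266]
 [-0.673 -0.638]
 [-0.029 -1.459]
 [-0.711 -1.375]
 [-0.235 -1.043]
 [ 0.364 -1.444]]
(array([533.023, 216.739,  88.924]), array([-0.638,  0.171, -0.76 , -0.02 ]))
(array([527.112, 182.899,  79.133]), array([-0.576,  0.16 , -0.692, -0.024]))
[ 181.857 -623.447  230.477] {'mtx': array([[321.993,   0.   , 318.593],
       [  0.   , 321.993, 201.814],
       [  0.   ,   0.   ,   1.   ]]), 'R': array([[ 0.279, -0.96 , -0.002],
       [-0.917, -0.268,  0.295],
       [-0.284, -0.08 , -0.956]]), 't': array([-647.946,  -40.02 ,  379.962])}
```

carry_out --deltas '[0,0,0,0.036,-0.036,0,-1,0,0,0,0.036,-0.036,0,-1,0,0,0,0.036,-0.036,0,-1,0,0,0,0.036,-0.036,0,-1,0,0,0,0.036,-0.036,0,-1,0,0,0,0.036,-0.036,0,-1,0,0,0,0.036,-0.036,0,-1,0,0,0,0.036,-0.036,0,-1,0,0,0,0.036,-0.036,0,-1]'

```text
clock: 1.23
eef_pos: [402.9, -220.7, 231.2]
tool_rot: [-3.142, 0.0, 0.284]
force: [0.5, -0.1, 0.1]
width: 85.8
gripper_force: 0.0
```

carry_out --deltas '[0,0,0,0.036,-0.036,0,-1,0,0,0,0.036,-0.036,0,-1,0,0,0,0.036,-0.036,0,-1,0,0,0,0.036,-0.036,0,-1,0,0,0,0.036,-0.036,0,-1,0,0,0,0.036,-0.036,0,-1,0,0,0,0.036,-0.036,0,-1,0,0,0,0.036,-0.036,0,-1,0,0,0,0.036,-0.036,0,-1,0,0,0,0,0,0,-1]'

```text
clock: 2.48
eef_pos: [622.8, 185.3, 230.2]
tool_rot: [-3.138, -0.001, 0.29]
force: [-1.0, -0.6, 0.1]
width: 85.6
gripper_force: 0.0
```

Run:
```python
from h import *
import pickle
c=ctrl.calibration('wrist');im=ctrl.get_image('wrist');cv2.imwrite('pics/w1.png',im[:,:,::-1]);pickle.dump(c,open('w1.pkl','wb'))
s=ctrl.read_state();print(s['clock'],s['eef_pos'],s['tool_rot'],s['qpos'])
for p in [(621,182,0),(621,182,100),(530,200,81)]:print(proj(c,p))
```

```text
2.525 [622.25662582 181.78296151 230.25389629] [-3.14079933e+00  1.25040234e-03  2.87335850e-01] [-0.303297    0.62711521 -0.04033284  1.52101766  0.0271924   0.99522584
 -1.63425441]
[[322.39631516 170.12252935]]
[[323.242327   192.88203783]]
[[279.98540735 265.96745128]]
```

Run:
```python
import cv2
a=cv2.imread('pics/w1.png')[100:340,200:440]
cv2.imwrite('pics/w1c.png',cv2.convertScaleAbs(cv2.resize(a,(600,600),interpolation=cv2.INTER_CUBIC),alpha=1.5))
```

```text
(no output)
```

View pics/w1c.png

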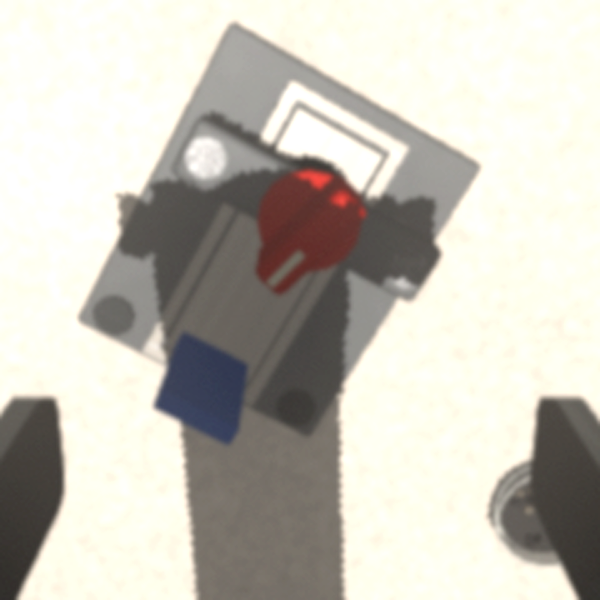

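carry_out --deltas '[0,0,-9,0,0,0,-1,0,0,-9,0,0,0,-1,0,0,-9,0,0,0,-1,0,0,-9,0,0,0,-1,0,0,-9,0,0,0,-1,0,0,-9,0,0,0,-1,0,0,-9,0,0,0,-1,0,0,-9,0,0,0,-1,0,0,-9,0,0,0,-1,0,0,-9,0,0,0,-1,0,0,0,0,0,0,-1]'

```text
clock: 3.9
eef_pos: [622.4, 177.5, 231.0]
tool_rot: [-3.14, 0.001, 1.851]
force: [-0.5, -0.4, 0.3]
width: 85.7
gripper_force: 0.0
```

Run:
```python
from h import *
import pickle
c=ctrl.calibration('wrist');im=ctrl.get_image('wrist');cv2.imwrite('pics/w2.png',im[:,:,::-1]);pickle.dump(c,open('w2.pkl','wb'))
s=ctrl.read_state();print(s['clock'],s['eef_pos'],s['tool_rot'],s['qpos'])
u=proj(c,[(621,182,0)])[0];print(u)
a=im[100:340,200:440,::-1]
cv2.imwrite('pics/w2c.png',cv2.convertScaleAbs(cv2.resize(a,(600,600),interpolation=cv2.INTER_CUBIC),alpha=1.5))
```

```text
3.95 [622.43122389 177.86284032 231.06179247] [-3.14062814e+00  8.12293064e-04  1.85011657e+00] [-0.05475281  0.6599329  -0.46233754  1.51502298  0.32264832  1.04396632
 -0.31736646]
[320.45536655 166.02179725]
```

View pics/w2c.png

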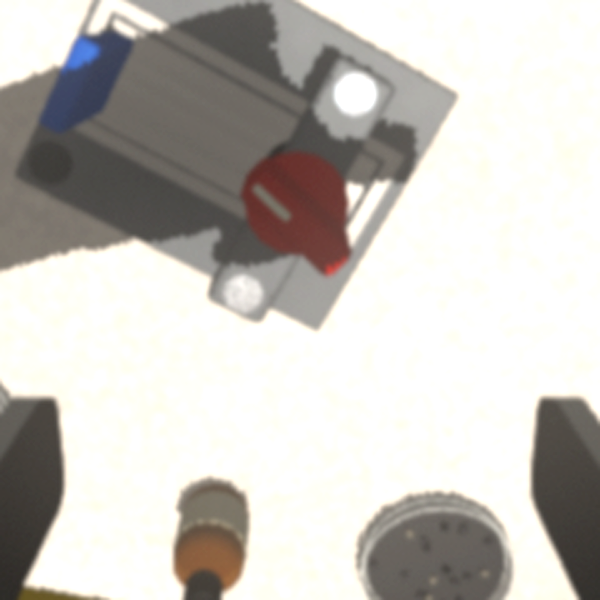

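w1c: press corners (235,22),(480,165),(310,435),(80,318); white marker on the knob bar (270,285)-(303,253); tab top edge (155,405)-(232,443). w2c: corners (458,95),(318,330),(18,178); bar marker (253,187)-(290,220).

Run:
```python
from h import *
import pickle
np.set_printoptions(precision=2,suppress=True)
c1,c2=[pickle.load(open(f'w{i}.pkl','rb')) for i in(1,2)]
W=lambda l:np.array(l)/2.5+[200-.3,100-.3]
ct,cs=ctrl.calibration('top'),ctrl.calibration('scene')
T=lambda l:np.array(l)/4+[230-.375,145-.375]
S=lambda l:np.array(l)/4+[230-.375,175-.375]
P=[(47,65,12),(47,-65,12),(-113,-65,12),(-113,65,12)]
o1=(c1,P,W([(235,22),(480,165),(310,435),(80,318)]));o2=(c2,P[:3],W([(458,95),(318,330),(18,178)]))
for o in([o1],[o2],[o1,o2]):
  v,r=fit(o,[620,182,0,-.2]);print('press',v,'yaw %.3f'%v[3],abs(r).max())
A,ra=tri([c1,c2],[W([(270,285)])[0],W([(253,187)])[0]])
B,rb=tri([c1,c2],[W([(303,253)])[0],W([(290,220)])[0]])
print(A,B,ra,rb,np.arctan2(*(B-A)[[1,0]]))
for z in(100,104,108):
  print(z,[ (lambda q:np.arctan2(*(q[1]-q[0])[::-1]).round(3))([tuple((lambda d,C:(C+d*(z-C[2])/d[2])[:2])(c['R'].T@np.linalg.inv(c['mtx'])@[*W([p])[0],1],-c['R'].T@c['t'])) for p in ps] if 0 else np.array([(lambda d,C:(C+d*(z-C[2])/d[2])[:2])(c['R'].T@np.linalg.inv(c['mtx'])@[*W([p])[0],1],-c['R'].T@c['t']) for p in ps])) for c,ps in((c1,[(270,285),(303,253)]),(c2,[(253,187),(290,220)]))])
# predicted positions of features for check, in crop coords
v,r=fit([o1,o2],[620,182,0,-.2])
R=Ro.from_euler('z',v[3]).as_matrix()
L=np.array([(0,0,106),(-98,18,81),(-98,-18,81),(-88,18,81)])@R.T+[v[0],v[1],0]
for c in(c1,c2):print((proj(c,L)-[199.7,99.7])*2.5)
```

```text
press [618.21 180.08  -7.09  -0.22] yaw -0.224 0.5920955701778325
press [619.48 180.04  -6.9   -0.22] yaw -0.218 0.19355018960351345
press [618.94 180.21  -6.01  -0.22] yaw -0.221 0.8978101760060895
[600.96 190.16 107.37] [615.96 182.75 108.79] [ 0.04  0.04  0.04 -0.04] [-0.1  -0.09 -0.08  0.1 ] -0.45875733594918694
100 [np.float64(-0.487), np.float64(-0.466)]
104 [np.float64(-0.487), np.float64(-0.466)]
108 [np.float64(-0.487), np.float64(-0.466)]
[[312.27 244.54]
 [152.95 409.24]
 [231.75 447.93]
 [163.98 389.67]]
[[296.17 227.39]
 [ 76.    36.02]
 [ 35.49 126.2 ]
 [101.95  50.1 ]]
```

carry_out --deltas '[0,0,-9.5,0,0,0,-1,0,0,-9.5,0,0,0,-1,0,0,-9.5,0,0,0,-1,0,0,-9.5,0,0,0,-1,0,0,-9.3,0,0,0,-1,0,0,0,0.001,0,0.03,-1,0,0,0,0.001,0,0.03,-1,0,0,0,0.001,0.001,0.03,-1,0,0,0,0,0,0,-1,0,0,0,0,0,0,-1]'

```text
clock: 5.2
eef_pos: [621.0, 181.9, 142.4]
tool_rot: [3.141, 0.001, 2.679]
force: [0.3, -0.2, 0.3]
width: 85.3
gripper_force: 0.0
```

Run:
```python
from h import *
s=ctrl.read_state();print(s['clock'],s['eef_pos'],s['tool_rot'],s['qpos'],s['force'])
```

```text
5.2 [621.01796482 181.86809232 142.41033526] [3.14077174e+00 1.09772448e-03 2.67887813e+00] [ 0.02871801  0.79581351 -0.6278212   1.59861804  0.55170889  0.92937336
  0.31467735] [ 0.28115639 -0.1989641   0.28903135]
```

carry_out --deltas '[0,0,0,0.001,-0.002,0.02,-1,0,0,0,0,0,0.02,-1,0,0,0,0,0,0.02,-1,0,0,0,0,0,0.002,-1,0,0,0,0,0,0,-1,0,0,0,0,0,0,1,0,0,0,0,0,0,1,0,0,0,0,0,0,1,0,0,0,0,0,0,1,0,0,0,0,0,0,1,0,0,0,0,0,0,1]'

```text
clock: 6.58
eef_pos: [619.2, 181.4, 79.8]
tool_rot: [3.139, 0.001, 2.68]
force: [0.8, 3.8, 0.6]
width: 13.2
gripper_force: 60.8
```

Run:
```python
from h import *
s=ctrl.read_state();print(s)
```

```text
{'clock': 6.575, 'qpos': array([ 0.00522483,  0.86871762, -0.58139548,  1.6422037 ,  0.61092644,
        0.81741707,  0.26751426]), 'qd': array([-9.00167380e-04,  7.40490313e-05,  9.03397391e-04,  8.35604791e-04,
       -1.15351960e-03, -1.11575913e-03, -2.85627269e-04]), 'tau': array([  1.34612929, -58.61198545,  -7.41652071, -12.305637  ,
         0.23769407,   0.96395709,   0.11249187]), 'eef_pos': array([619.22437441, 181.42034785,  79.7741627 ]), 'tool_rot': array([3.13945935e+00, 5.14252942e-04, 2.68032100e+00]), 'force': array([0.84355379, 3.84965237, 0.61708503]), 'torque': array([ 0.53138326, -0.33376153, -0.08357013]), 'gripper_force': 60.76678454875946, 'width': 13.169328463029492}
```

carry_out --deltas '[0,0,5,0,0,-0.00025,1,0,0,5,0,0,-0.00025,1,0,0,5,0,0,-0.00025,1,0,0,5,0,0,-0.00025,1,0,0,5,0,0,-0.00025,1,0,0,5,0,0,-0.00025,1,0,0,5,0,0,-0.00025,1,0,0,5,0,0,-0.00025,1]'

```text
clock: 7.58
eef_pos: [620.1, 182.3, 81.7]
tool_rot: [3.137, -0.001, 1.981]
force: [4.6, 3.7, -2.0]
width: 12.9
gripper_force: 60.1
```

Run:
```python
from h import *
s=ctrl.read_state();print(s['clock'],s['qpos'],s['force'],s['torque'])
```

```text
7.575 [-0.09369732  0.82944253 -0.4022234   1.64363516  0.4330259   0.75372685
 -0.28757744] [ 4.62039399  3.69638223 -2.01268099] [ 0.83907628 -0.79512114  0.18581666]
```

carry_out --deltas '[0,0,6,0,0,-0.0003,1,0,0,6,0,0,-0.0003,1,0,0,6,0,0,-0.0003,1,0,0,6,0,0,-0.0003,1,0,0,6,0,0,-0.0003,1,0,0,6,0,0,-0.0003,1,0,0,6,0,0,-0.0003,1,0,0,6,0,0,-0.0003,1,0,0,6,0,0,-0.0003,1,0,0,6,0,0,-0.0003,1,0,0,6,0,0,-0.0003,1,0,0,6,0,0,-0.0003,1]'

```text
clock: 9.07
eef_pos: [622.2, 181.9, 85.3]
tool_rot: [3.139, -0.007, 0.723]
force: [9.4, 3.5, -5.6]
width: 12.8
gripper_force: 59.6
```

Run:
```python
from h import *
s=ctrl.read_state();print(s['clock'],s['qpos'],s['force'],s['torque'])
```

```text
9.075 [-0.28991477  0.79510852 -0.06366709  1.64664446  0.07053769  0.69425246
 -1.23637619] [ 9.41139787  3.51512653 -5.61979703] [ 0.7594731  -1.61962243  0.11787742]
```

carry_out --deltas '[0,0,5,0.001,0.001,0,1,0,0,5,0,0,-0.0002,1,0,0,5,0,0,-0.00025,1,0,0,5,0,0,-0.00025,1,0,0,5,0,0,-0.00025,1,0,0,5,0,0,-0.00025,1,0,0,4,0,0,-0.0002,1,0,0,3,0,0,0,1,0,0,0,0,0,0,1]'

```text
clock: 10.2
eef_pos: [622.9, 180.8, 87.1]
tool_rot: [-3.141, -0.006, 0.079]
force: [5.3, 1.9, -1.1]
width: 12.9
gripper_force: 60.5
```

Run:
```python
from h import *
s=ctrl.read_state();print(s['clock'],s['eef_pos'],s['tool_rot'],s['qpos'],s['force'],s['torque'])
```

```text
10.2 [622.85622328 180.80666122  87.07136274] [-3.14088713 -0.00578263  0.07890974] [-0.39289874  0.79756746  0.11337917  1.64619012 -0.12512043  0.6991111
 -1.70991176] [ 5.31602215  1.85188116 -1.07591209] [ 0.35011159 -1.12798228 -0.0639374 ]
```

carry_out --deltas '[0,0,2,0,0,-0.0001,1,0,0,2,0,0,-0.0001,1,0,0,2,0,0,0,1,0,0,2,0,0,0,1,0,0,2,0,0,0,1,0,0,0,0,0,0,1]'

```text
clock: 10.95
eef_pos: [622.7, 180.6, 87.4]
tool_rot: [3.141, -0.006, -0.087]
force: [4.9, 0.5, 0.9]
width: 12.9
gripper_force: 81.8
```

Run:
```python
from h import *
s=ctrl.read_state();print(s['clock'],s['eef_pos'],s['tool_rot'],s['force'],s['torque'])
```

```text
10.95 [622.70235855 180.61953108  87.37894868] [ 3.14119879 -0.00580578 -0.08699506] [4.92287617 0.48959095 0.93729476] [ 0.07278495 -1.09300308  2.08453986]
```

carry_out --deltas '[0,0,-4,0,0,0,1,0,0,0,0,0,0,-1,0,0,0,0,0,0,-1,0,0,0,0,0,0,-1,0,0,0,0,0,0,-1,0,0,0,0,0,0,-1,0,0,0,0,0,-0.015,-1,0,0,0,0,0,-0.03,-1,0,0,0,0,0,-0.03,-1,0,0,0,0,0,-0.03,-1,0,0,0,0,0,0,-1]'

```text
clock: 12.32
eef_pos: [622.2, 180.7, 195.4]
tool_rot: [-3.139, -0.006, -0.025]
force: [0.1, 0.2, -0.1]
width: 85.2
gripper_force: 0.0
```

carry_out --deltas '[0,0,-9,0,0,0,-1,0,0,-9,0,0,0,-1,0,0,-9,0,0,0,-1,0,0,-9,0,0,0,-1,0,0,-9,0,0,0,-1,0,0,-9,0,0,0,-1,0,0,-9,0,0,0,-1,0,0,-9,0,-0.02,0,-1,0,0,-6,0,-0.03,0,-1,0,0,0,0,-0.043,0,-1,0,0,0,0,0,0,-1,0,0,0,0,0,0,-1]'

```text
clock: 13.82
eef_pos: [533.1, 209.5, 191.7]
tool_rot: [3.141, 0.0, 1.336]
force: [0.5, 0.1, -0.1]
width: 85.4
gripper_force: 0.0
```

Run:
```python
from h import *
import pickle
c=ctrl.calibration('wrist');im=ctrl.get_image('wrist');cv2.imwrite('pics/w3.png',im[:,:,::-1]);pickle.dump(c,open('w3.pkl','wb'))
s=ctrl.read_state();print(s['clock'],s['eef_pos'],s['tool_rot'],s['qpos'],s['width'],s['force'])
a=im[60:360,170:470,::-1]
cv2.imwrite('pics/w3c.png',cv2.convertScaleAbs(cv2.resize(a,(600,600),interpolation=cv2.INTER_CUBIC),alpha=1.5))
R=Ro.from_euler('z',-.221).as_matrix()
L=np.array([(0,0,114),(-98,18,81),(-98,-18,81),(-88,18,81),(-88,-18,81)])@R.T+[620,180.5,0]
print((proj(c,L)-[170,60])*2)
```

```text
13.875 [533.49669829 209.28543934 191.6015214 ] [ 3.14039668e+00 -1.65444752e-05  1.33516361e+00] [-0.28444552  0.57072941 -0.21290417  1.77696531  0.1593713   0.80966998
 -0.81033476] 85.33484795217191 [ 0.19950797 -0.46053727  0.28774783]
[[552.9863737  322.64800945]
 [285.32659312 255.9385405 ]
 [287.03547039 338.31705435]
 [309.91849046 255.5822133 ]
 [310.67002261 337.9843051 ]]
```

View pics/w3c.png

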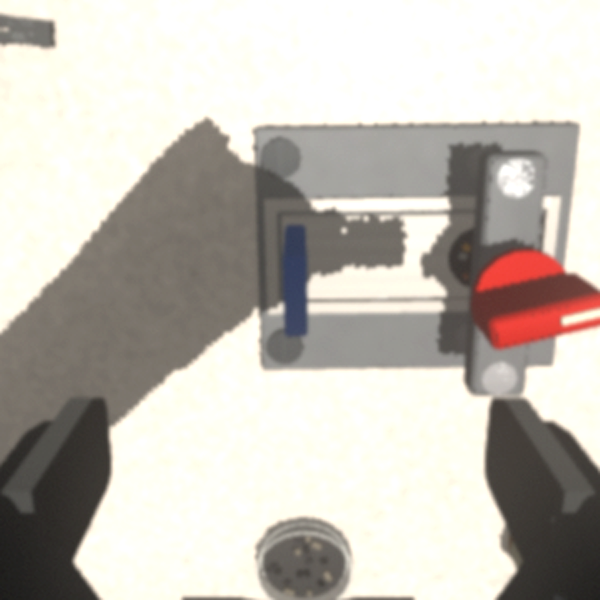

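w3c: tab centred at x≈295.5, midline between the fingers ≈297.5 (tab 0.7 mm to -tool y); knob bar fully turned, marker at right (580,315). Tab top spans rows 256–335.

carry_out --deltas '[0,0,-0.9,-0.0085,-0.0007,0.02,-1,0,0,0,0,0,0.03,-1,0,0,0,0,0,0.03,-1,0,0,0,0,0,0.01,-1,0,0,0,0,0,0,-1,0,0,0,0,0,0,-1]'

```text
clock: 14.62
eef_pos: [530.7, 202.0, 102.5]
tool_rot: [3.14, -0.001, 1.352]
force: [0.2, -0.8, 0.8]
width: 85.5
gripper_force: 0.0
```

Run:
```python
from h import *
c=ctrl.calibration('wrist');im=ctrl.get_image('wrist')
s=ctrl.read_state();print(s['clock'],s['eef_pos'],s['tool_rot'],s['force'])
a=im[100:400,170:470,::-1]
cv2.imwrite('pics/w4c.png',cv2.convertScaleAbs(cv2.resize(a,(600,600),interpolation=cv2.INTER_CUBIC),alpha=1.5))
```

```text
14.675 [530.71211231 202.04069318 102.65801272] [ 3.13967980e+00 -1.31286044e-03  1.35171954e+00] [-0.40356384  0.62202255 -0.24999443]
```

View pics/w4c.png

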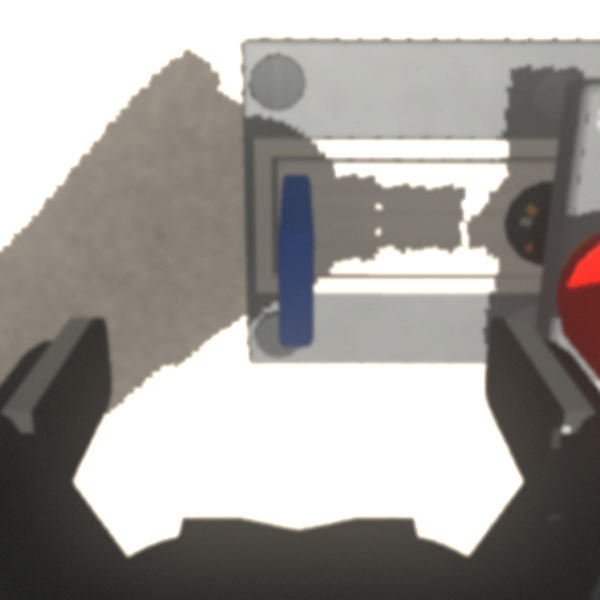

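w4c: tab top spans x 280–313, centre 296.5 against finger midline 297, so it is centred and aligned.

carry_out --deltas '[0,0,0,-0.001,0,0.02,-1,0,0,0,0,0,0.02,-1,0,0,0,0,0,0.0165,-1,0,0,0,0,0,0,-1,0,0,0,0,0,0,0.5,0,0,0,0,0,0,1,0,0,0,0,0,0,1,0,0,0,0,0,0,1,0,0,0,0,0,0,1,0,0,0,0,0,0,1,0,0,0,0,0,0,1]'

```text
clock: 16.05
eef_pos: [529.4, 200.7, 44.7]
tool_rot: [-3.141, 0.0, 1.352]
force: [-0.1, 0.7, -0.8]
width: 9.6
gripper_force: 58.6
```

Run:
```python
from h import *
s=ctrl.read_state();print(s['clock'],s['eef_pos'],s['tool_rot'],s['force'],s['torque'])
```

```text
16.05 [529.36590604 200.72902772  44.65046149] [-3.14112656e+00  1.70835936e-04  1.35183065e+00] [-0.0848808   0.67295296 -0.81948626] [ 0.05120128 -0.12979562 -0.02454229]
```

carry_out --deltas '[0,0,0,0,0,-0.0005,1,0,0,0,0,0,-0.0005,1,0,0,0,0,0,-0.0005,1,0,0,0,0,0,-0.0005,1,0,0,0,0,0,-0.0005,1,0,0,0,0,0,-0.0005,1,0,0,0,0,0,-0.0005,1,0,0,0,0,0,-0.0005,1,0,0,0,0,0,-0.0005,1,0,0,0,0,0,-0.0005,1,0,0,0,0,0,0,1]'

```text
clock: 17.42
eef_pos: [529.6, 200.7, 50.1]
tool_rot: [3.141, -0.0, 1.352]
force: [0.1, -0.4, -1.0]
width: 9.6
gripper_force: 58.5
```

Run:
```python
from h import *
s=ctrl.read_state();print(s['clock'],s['eef_pos'],s['tool_rot'],s['force'],s['torque'])
```

```text
17.425 [529.55439008 200.74838481  50.09303082] [ 3.14143602e+00 -6.48105927e-05  1.35196986e+00] [ 0.12742872 -0.36255747 -1.03681839] [-0.02491101  0.06123628 -0.00975638]
```

carry_out --deltas '[0,0,0,0,-0.002,0,1,0,0,0,0,-0.003,0,1,0,0,0,0,-0.003,0,1]'

```text
clock: 17.8
eef_pos: [521.4, 202.5, 50.0]
tool_rot: [-3.141, 0.0, 1.352]
force: [-0.4, -0.1, -1.5]
width: 9.4
gripper_force: 58.5
```

Run:
```python
from h import *
s=ctrl.read_state();print(s['clock'],s['eef_pos'],s['tool_rot'],s['force'],s['torque'])
```

```text
17.8 [521.36561758 202.52251424  50.01322668] [-3.14146472e+00  8.97939925e-05  1.35201986e+00] [-0.36351453 -0.09484216 -1.48709382] [ 0.02509594  0.10503187 -0.01168417]
```

carry_out --deltas '[0,0,0,0,-0.006,0,1,0,0,0,0,-0.008,0,1,0,0,0,0,-0.008,0,1,0,0,0,0,-0.008,0,1,0,0,0,0,-0.008,0,1,0,0,0,0,-0.008,0,1,0,0,0,0,-0.01,0,1,0,0,0,0,-0.01,0,1,0,0,0,0,-0.01,0,1,0,0,0,0,-0.01,0,1,0,0,0,0,0,0,1]'

```text
clock: 19.18
eef_pos: [436.7, 221.4, 50.0]
tool_rot: [-3.141, 0.0, 1.353]
force: [0.4, -0.1, -1.5]
width: 9.2
gripper_force: 58.4
```

Run:
```python
from h import *
s=ctrl.read_state();print(s['clock'],s['eef_pos'],s['tool_rot'],s['force'],s['torque'],s['qpos'])
```

```text
19.175 [436.70546351 221.43006431  50.03166903] [-3.14091779e+00  3.80318291e-04  1.35320199e+00] [ 0.42351488 -0.06205641 -1.53822206] [-0.02054668  0.035869   -0.06077335] [-0.44815936  0.70914431 -0.11590768  2.0967795   0.22233058  0.34765521
 -0.96336897]
```

carry_out --deltas '[0,0,0,0,0,-0.005,1,0,0,0,0,0,-0.01,1,0,0,0,0,0,-0.015,1,0,0,0,0,0,-0.02,1,0,0,0,0,0,-0.02,1,0,0,0,0,0,-0.015,1,0,0,0,0,0,-0.005,1,0,0,0,-0.01,0.005,0,1,0,0,0,-0.02,0.01,0,1,0,0,0,-0.028,0.016,0,1,0,0,0,-0.028,0.016,0,1,0,0,0,-0.028,0.016,0,1]'

```text
clock: 20.68
eef_pos: [474.1, 94.1, 139.2]
tool_rot: [-3.14, 0.001, 1.351]
force: [0.6, 0.2, -1.8]
width: 9.3
gripper_force: 58.4
```

carry_out --deltas '[0,0,0,-0.028,0.016,0,1,0,0,0,-0.028,0.016,0,1,0,0,0,-0.028,0.016,0,1,0,0,0,-0.028,0.016,0,1,0,0,0,-0.028,0.016,0,1,0,0,0,-0.028,0.016,0,1,0,0,0,-0.025,0.015,0,1,0,0,0,-0.02,0.01,0,1,0,0,0,-0.01,0.006,0,1,0,0,-6,0,0,0,1,0,0,-6,0,0,0,1,0,0,-4.5,0,0,0,1]'

```text
clock: 22.18
eef_pos: [549.7, -148.2, 139.8]
tool_rot: [-3.141, -0.001, 1.644]
force: [-0.4, 0.9, -2.0]
width: 9.5
gripper_force: 58.4
```

carry_out --deltas '[0,0,0,0,0,0,1,0,0,0,0,0,0,1,0,0,0,0,0,0,1]'

```text
clock: 22.55
eef_pos: [550.0, -148.9, 140.0]
tool_rot: [-3.141, -0.0, 1.64]
force: [0.5, -1.1, -1.7]
width: 9.0
gripper_force: 58.4
```

Run:
```python
from h import *
s=ctrl.read_state();print(s['clock'],s['eef_pos'],s['tool_rot'],s['force'],s['torque'],s['qpos'])
im=ctrl.get_image('top');a=im[110:250,230:420,::-1]
cv2.imwrite('pics/t5.png',cv2.convertScaleAbs(cv2.resize(a,None,fx=4,fy=4,interpolation=cv2.INTER_CUBIC),alpha=1.5))
```

```text
22.55 [ 549.97129794 -148.87670434  139.98188335] [-3.14142109e+00 -1.45282964e-06  1.63954514e+00] [ 0.4917122  -1.09429698 -1.741521  ] [0.02891696 0.08038215 0.02227457] [ 0.42285795  0.64806709 -0.32245295  1.8275009   0.29667076  0.71349375
  0.00410673]
```

View pics/t5.png

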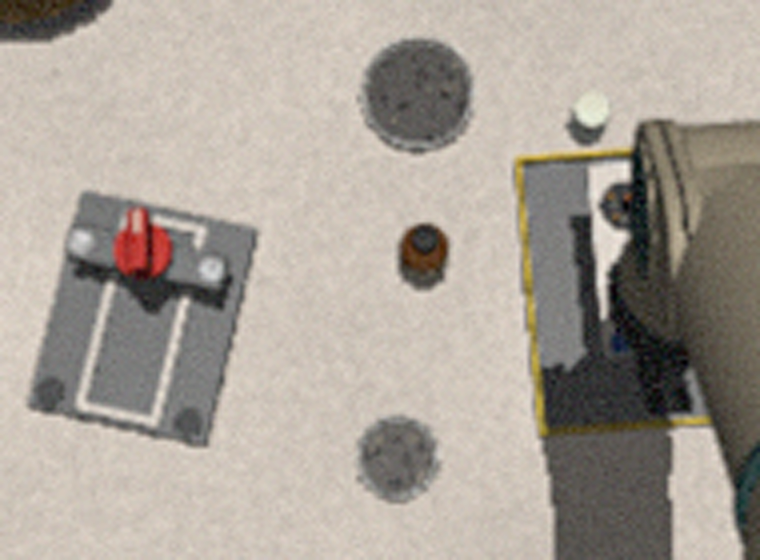

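t5: mount is over the tray, aligned, rock at (620,205), tab (620,342); press empty with the knob turned to its stop, bystanders unmoved.

carry_out --deltas '[0,0,0,0,0,0.01,1,0,0,0,0,0,0.02,1,0,0,0,0,0,0.02,1,0,0,0,0,0,0.02,1,0,0,0,0,0,0.01,1,0,0,0,0,0,0.006,1,0,0,0,0,0,0.004,1,0,0,0,0,0,0.002,1,0,0,0,0,0,0,1]'

```text
clock: 23.72
eef_pos: [550.2, -149.1, 48.3]
tool_rot: [3.141, 0.0, 1.64]
force: [0.2, 0.2, -1.1]
width: 9.4
gripper_force: 58.4
```

carry_out --deltas '[0,0,0,0,0,0.0007,1,0,0,0,0,0,0.0007,1,0,0,0,0,0,0.0006,1]'

```text
clock: 24.1
eef_pos: [550.1, -149.1, 46.1]
tool_rot: [3.141, 0.0, 1.64]
force: [-0.7, -0.2, -2.0]
width: 9.4
gripper_force: 58.4
```

carry_out --deltas '[0,0,0,0,0,0.0005,1,0,0,0,0,0,0.0005,1,0,0,0,0,0,0,1]'

```text
clock: 24.48
eef_pos: [550.0, -149.1, 45.0]
tool_rot: [-3.142, -0.0, 1.64]
force: [0.2, -1.1, -1.7]
width: 9.4
gripper_force: 58.4
```

carry_out --deltas '[0,0,0,0,0,0.0005,1,0,0,0,0,0,0.0005,1,0,0,0,0,0,0,1]'

```text
clock: 24.85
eef_pos: [550.0, -149.0, 44.0]
tool_rot: [-3.142, -0.0, 1.64]
force: [-0.4, 0.2, -1.5]
width: 9.6
gripper_force: 58.4
```

carry_out --deltas '[0,0,0,0,0,0.0005,1,0,0,0,0,0,0.0005,1,0,0,0,0,0,0,1]'

```text
clock: 25.22
eef_pos: [550.0, -149.1, 43.0]
tool_rot: [-3.142, -0.0, 1.64]
force: [-0.1, -0.3, -1.5]
width: 9.0
gripper_force: 58.4
```

carry_out --deltas '[0,0,0,0,0,0.0005,1,0,0,0,0,0,0.0005,1,0,0,0,0,0,0,1]'

```text
clock: 25.6
eef_pos: [550.1, -149.1, 42.1]
tool_rot: [3.142, 0.0, 1.64]
force: [-0.1, -0.2, -0.8]
width: 9.3
gripper_force: 58.6
```

carry_out --deltas '[0,0,0,0,0,0.0005,1,0,0,0,0,0,0,1]'

```text
clock: 25.85
eef_pos: [550.1, -149.1, 42.0]
tool_rot: [3.141, 0.0, 1.64]
force: [-0.7, 0.2, 6.0]
width: 9.4
gripper_force: 59.5
```

carry_out --deltas '[0,0,0,0,0,0.0005,1,0,0,0,0,0,0,1]'

```text
clock: 26.1
eef_pos: [550.1, -149.1, 42.0]
tool_rot: [3.141, 0.001, 1.64]
force: [-2.2, 1.0, 8.5]
width: 9.3
gripper_force: 60.2
```

carry_out --deltas '[0,0,0,0,0,0.0004,1,0,0,0,0,0,0,1]'

```text
clock: 26.35
eef_pos: [550.1, -149.1, 42.0]
tool_rot: [3.141, 0.001, 1.64]
force: [-3.4, 1.5, 12.3]
width: 9.3
gripper_force: 60.7
```

carry_out --deltas '[0,0,0,0,0,-0.0001,1,0,0,0,0,0,0,1,0,0,0,0,0,0,1,0,0,0,0,0,0,1,0,0,0,0,0,0,1,0,0,0,0,0,0,1]'

```text
clock: 27.1
eef_pos: [550.1, -149.1, 42.0]
tool_rot: [3.141, 0.001, 1.64]
force: [-3.3, 0.5, 11.2]
width: 9.6
gripper_force: 60.6
```

carry_out --deltas '[0,0,0,0,0,-0.0005,1,0,0,0,0,0,-0.0005,1,0,0,0,0,0,0,1]'

```text
clock: 27.48
eef_pos: [550.1, -149.0, 42.0]
tool_rot: [3.141, 0.0, 1.64]
force: [-1.8, 0.7, 6.5]
width: 9.2
gripper_force: 59.4
```

carry_out --deltas '[0,0,0,0,0,-0.0005,1,0,0,0,0,0,-0.0003,1,0,0,0,0,0,0,1]'

```text
clock: 27.85
eef_pos: [549.9, -149.1, 42.2]
tool_rot: [-3.141, -0.0, 1.64]
force: [0.0, 0.0, -2.5]
width: 9.2
gripper_force: 58.4
```

carry_out --deltas '[0,0,0,0,0,0.0003,1,0,0,0,0,0,0,1,0,0,0,0,0,0,1]'

```text
clock: 28.22
eef_pos: [550.0, -149.1, 42.2]
tool_rot: [-3.142, -0.0, 1.64]
force: [1.2, 0.7, -0.9]
width: 9.2
gripper_force: 58.5
```

carry_out --deltas '[0,0,0,0,0,0.0003,1,0,0,0,0,0,0,1,0,0,0,0,0,0,1]'

```text
clock: 28.6
eef_pos: [550.1, -149.1, 42.1]
tool_rot: [3.141, 0.0, 1.64]
force: [-0.1, 0.4, 1.1]
width: 9.2
gripper_force: 58.8
```

Lightly seated. Release and back off straight up.

carry_out --deltas '[0,0,0,0,0,0,-1,0,0,0,0,0,0,-1,0,0,0,0,0,0,-1,0,0,0,0,0,0,-1,0,0,0,0,0,0,-1,0,0,0,0,0,0,-1,0,0,0,0,0,-0.01,-1,0,0,0,0,0,-0.03,-1,0,0,0,0,0,-0.04,-1,0,0,0,0,0,-0.04,-1,0,0,0,-0.03,0,-0.02,-1,0,0,0,0,0,0,-1]'

```text
clock: 30.1
eef_pos: [553.1, -182.3, 184.3]
tool_rot: [3.138, 0.003, 1.636]
force: [0.6, -0.0, 0.2]
width: 85.4
gripper_force: 0.0
```

Run:
```python
from h import *
s=ctrl.read_state();print(s['clock'],s['eef_pos'],s['tool_rot'],s['force'],s['width'])
im=ctrl.get_image('scene');a=im[165:285,220:410,::-1]
cv2.imwrite('pics/s6.png',cv2.convertScaleAbs(cv2.resize(a,None,fx=4,fy=4,interpolation=cv2.INTER_CUBIC),alpha=1.5))
```

```text
30.1 [ 553.07089185 -182.26951107  184.30751241] [3.13758172 0.0033944  1.63566875] [ 0.61961732 -0.02948344  0.19865545] 85.44733904018847
```

View pics/s6.png

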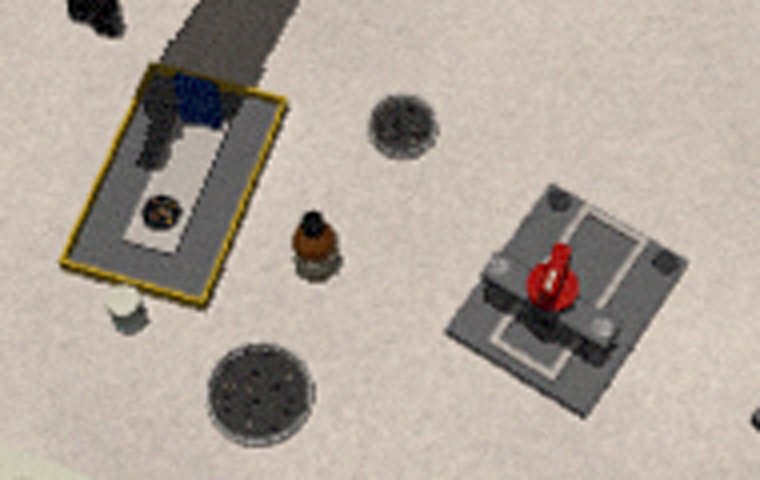

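s6: the mount lies flat inside the tray (plate from (200,100) to (150,245)), the press is empty, the knob is at its stop, and the jar, bottle and dishes are in place.

```bash
python3 -c "
from cell import ctrl
print(ctrl.finish_job())"
```

```text
the job is handed in; nothing more can be done
None
```

The job is handed in at about 30 s on the robot's clock: I turned the knob clockwise to its stop and left it there, drew the mount out with no contact force felt, and set it flat on the tray bed, pressed at 11–12 N for over half a second before release; the jar, bottle and two dishes look unmoved in the last picture, which did not cover the tweezers, scoop or brush.

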